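# Rehang the mesh gate of the returns bay

### The arm

A 6-joint arm with a two-finger parallel gripper is mounted at the origin on the work surface. World frame = base frame: x ahead of the robot, y to its left, z up, the work surface at z = 0. Lengths are in m, angles in rad, forces in N, time in s.
With the tool pointing down it reaches from about 0.375 to 0.975 m from the base axis. Payload 3.8 kg.
Tool frame: the origin (TCP) lies midway between the tips of the shut fingers; the grasp point (between the pads) lies 19 mm behind it; z points along the fingers, y is the line along which they close (so a half turn about z gives the same grasp; the last joint's range is limited). The gripper opens to 85 mm and grips with 20 to 120 N. Pads are 22 mm wide; open, the fingers measure 114 mm over their backs; the gripper's body (76 mm by 85 mm) begins 54 mm behind the grasp point. The pads swing forward as they close: fully open they stand 13 mm farther back than shut.
Start: joints at [1.107, 0.264, 1.604, -0, 1.274, -0.037], TCP at [0.279, 0.614, 0.193] pointing down, gripper open.
Joint ranges: [-2.63, 2.63], [-0.94, 2.18], [0.31, 2.57], [-1.31, 4.45], [0, 2.66], [-2.55, 2.55]. Speed limits (rad/s): [2.57, 2.57, 3.14, 3.14, 3.14, 3.14].

### API

Orientations are given as a rotation vector (axis times angle).
In Python, from workcell import bot, imaging gives the robot as it stands.
- The arm moves only by the tool step_arm, never from a script. Its argument "series" is a list of rows, each an object of numbers: "grip": the closure, from -1 (fully open) to 1 (shut); "x", "y", "z": the shift along the tool's x, y, z normalised to -1 to 1, where 1 is 500 mm; "ax", "ay", "az": the turn, a rotation vector about the tool's x, y, z normalised to -1 to 1, where 1 is 30 degrees. A call has 1 to 12 rows; each row is the pose to reach, as a shift and turn from the pose commanded when the call began, along the tool's axes at that moment; what a row does not reach only later rows make up. A row lasts 1/10 s, in which the tool goes at most 50 mm and 8.59 degrees, less where a joint would pass 70% of its speed; a pose out of reach is approached as far as the arm can. A call with a number of a shift or a turn outside -1 to 1 is refused whole. A call with a gripper value outside its range is refused whole. The fingers move at their own pace and stop on an object; "force" is the grip in N (left out, the last holds). Time passes only in rows, so rows that repeat a pose let the fingers close. It gives the time, the measured TCP pose, the force, the opening and the grip force at its end, in the units of the state.
- bot.read_state(): the state, without advancing time (a new reading comes with each control period).
- imaging.read_camera(name): name is "scene" or "top"; returns a dict with "img" (400x640x3 uint8, red, green, blue), "fx", "fy", "cx", "cy" (pixels), "k1" (the pictures are not rectified: a ray, as slopes to the right and down, at radius r is drawn at 1 + k1 r^2 times it, then the intrinsics apply), "R" (3x3) and "t" (3): a world point X has camera coordinates R X + t. Camera axes: x right, y down, z forward; pixel columns grow to the right and rows downward; lengths in m; the calibration is good to about 2 mm. A picture is of the moment at which its call begins. There is no depth.
- bot.finish_job(): hands the job in; it is judged then, once.
The state is a dict: "time": time; "q": joint angles; "joint_vel": joint speeds; "joint_torque": joint torques, N m; "tool_pos": TCP position; "tcp_rot": TCP orientation; "wrist_force": force on the tool from outside, world axes, zero at the start; "torque": the same for the moment, N m; "width": opening from 0.0 (shut) to 1.0 (fully open); "grip_force": force on a finger pad.
Only numpy, scipy, OpenCV 4.12 (cv2) and the standard library are available. Lean on these libraries where they do the work, as an engineer would, in place of code of your own. Each camera call takes 0.05 s, during which the arm holds its last target. There are 200 camera calls.

### The job

The mesh gate of the returns bay has been lifted off and stands in the slotted plywood stand. Lift it out and hang it back on the bay, lowering (not dropping) both knuckles fully onto the two pintle pins, and leave it shut, in line between the two posts. Do not push about the things lying by the stand and the bay.

Things in the scene. Friction and masses are not known exactly. Their poses are not given: they have to be found in the camera images.
- gate: the lift-off gate: upright grey steel-framed wire-mesh leaf, 0.5 kg, 180 mm wide (y), 14 mm thick (x), 170 mm high (z, up). Origin: middle of its underside. Two ring knuckles stand out from its +y edge on one vertical axis at x 0, y +106 mm: each 23 mm across, 20 mm high, with a 13 mm through bore; undersides at z 30 and 130 mm
- grip (a point): middle of the gate's top edge, gate (0, 0, 170 mm), above its centre of mass; axes as the gate. The top rail is a flat bar 14 mm thick, 180 mm long, 26 mm high: it can be pinched across its thickness (gate x) from above
- knuckle_low (a point): centre of the lower knuckle's underside, on the bore's axis, gate (0, +106, 30 mm); axes as the gate
- knuckle_high (a point): centre of the upper knuckle's underside, gate (0, +106, 130 mm); axes as the gate
- free_edge (a point): middle of the gate's free edge, opposite the knuckles, gate (0, -90, 85 mm)
- stand: fixed plywood stand in which the gate waits upright in a groove along its y: 18 mm wide, 34 mm deep, 100 mm long, floor 12 mm and cheeks 46 mm above the bench. Origin on the bench under the groove's middle. The gate's axes are the stand's, its middle within 12 mm of the stand's; lift it straight up
- bay: fixed open-topped wire-mesh bay, 195 mm high, open front towards the robot. Origin on the bench under the middle of the shut gate; x into the bay (210 mm deep), y along the front to the hinge post, z up. 24 mm square posts: hinge post at y +141, latch post at y -112 mm (10 mm gap to the leaf). Hung and shut, the gate's axes are the bay's and its origin is at bay (0, 0, 15 mm)
- pin_low (a point): foot of the lower pintle pin, centre of its bracket's upper face, bay (0, +106, 45 mm), where the lower knuckle's underside rests; axes as the bay. Pin 10 mm across, 22 mm high, the top 8 mm a cone narrowing to 4 mm. Brackets are 10 mm thick, 24 mm wide, and reach from the hinge post to the pins
- pin_high (a point): foot of the upper pin (same shape), bay (0, +106, 145 mm), where the upper knuckle's underside rests. The lower knuckle cannot pass down through this bracket: bring the gate in level from the bay's front (-x), 25 to 65 mm above its hung height, where both knuckles clear the pin tips and the lower one stays under this bracket; then lower
- latch (a point): where the gate's free edge lies when shut, bay (0, -90, 100 mm). A flat stop strip beside the latch post lies 5 mm behind (+x) the shut leaf. On its pins the gate swings freely towards -x (open), stays about where it is left, and sags by up to 2 degrees in the loose bores when let go
- parcel_in_bay: brown carton 120 x 150 x 70 mm standing inside the bay, behind the gate's place; origin at the centre of its underside. Not part of the job
- tape_roll: clear roll of packing tape lying flat, 96 mm across, 48 mm high, beyond the stand; origin at the centre of its underside. Not part of the job
- torch: black pocket torch lying, about 140 x 34 x 34 mm, between stand and bay; origin at the centre of its underside. Not part of the job
- cutter: grey safety cutter lying flat, about 150 x 28 mm and 19 mm high, between stand and bay, nearer the robot; origin at the centre of its underside. Not part of the job

How it is judged:
By the outcome, as a careful person would: the job done as asked, in the order asked, and still so for the second after the job is handed in, with the robot touching nothing.
It also fails if it takes over 51 s, if anything falls off the work surface, if the arm or the gripper's body presses on something with over 40 N, if the wrist force passes 120 N, or if a joint passes its speed limit or range.

## Working session

There is one attempt and no reset: what is moved stays moved. The work goes in short steps, Python scripts to look and compute and a tool call to move; the robot and the scene stay as the last step left them, time stands still between calls to the robot, and variables do not carry over. Pictures are saved under pics/ and viewed, at most 10 in all, crops included, and the job is handed in when it is done.

Besides the shell and the picture viewer there is one more tool, called after "Emit:" as a command line: name --argument value ..., lists and objects as JSON in quotes. step_arm: Moves the arm, as the interface text tells. Scaled input: -1 to 1 covers 500 mm each way for a shift and 30 degrees each way for a turn. Its arguments: {"type":"object","properties":{"series":{"type":"array","items":{"type":"object","properties":{"grip":{"type":"number"},"x":{"type":"number","minimum":-1,"maximum":1},"y":{"type":"number","minimum":-1,"maximum":1},"z":{"type":"number","minimum":-1,"maximum":1},"ax":{"type":"number","minimum":-1,"maximum":1},"ay":{"type":"number","minimum":-1,"maximum":1},"az":{"type":"number","minimum":-1,"maximum":1}}}},"force":{"type":"number"}},"required":["series"]}

```bash
mkdir -p pics; ls; python3 - <<'E'
from workcell import bot, imaging
import cv2
for n in("scene","top"):
    d=imaging.read_camera(n); cv2.imwrite(f"pics/{n}0.png",d["img"][...,::-1])
    print(n,[round(d[k],4) for k in("fx","fy","cx","cy","k1")],d["R"],d["t"])
s=bot.read_state();print(s)
E
```

```text
pics
scene [408.7265, 408.7265, 318.7766, 198.3632, -0.0241] [[-0.82658712  0.56252307 -0.01793131]
 [ 0.35052661  0.4896242  -0.79837287]
 [-0.44032356 -0.66621013 -0.60189636]] [ 0.45272084 -0.07694944  1.33565928]
top [392.9477, 392.9477, 316.2826, 202.7666, -0.0395] [[-0.0132753  -0.99987416 -0.00868454]
 [-0.99183796  0.01426911 -0.12670381]
 [ 0.12681178  0.00693162 -0.99190258]] [-0.01019969  0.59026313  1.11313663]
{'time': 0.1, 'q': array([ 1.10708929e+00,  2.64691752e-01,  1.60523698e+00,  1.87075790e-05,
        1.27372647e+00, -3.69229336e-02]), 'joint_vel': array([ 0.00147296,  0.00022059, -0.00450317, -0.00036035,  0.00028178,
        0.00127222]), 'joint_torque': array([ 7.24890833e-04, -5.16710079e+01, -3.68589485e+01, -2.30203595e-04,
        6.43857638e-03,  2.31984262e-05]), 'tool_pos': array([0.27908864, 0.61378127, 0.19197748]), 'tcp_rot': array([-0.66521087, -3.06981602,  0.00313137]), 'wrist_force': array([ 0.39580574, -0.18999736, -0.07802541]), 'torque': array([-0.02713111,  0.01971759, -0.07572714]), 'grip_force': 0.0, 'width': 0.9940270747943349}
```

View pics/scene0.png

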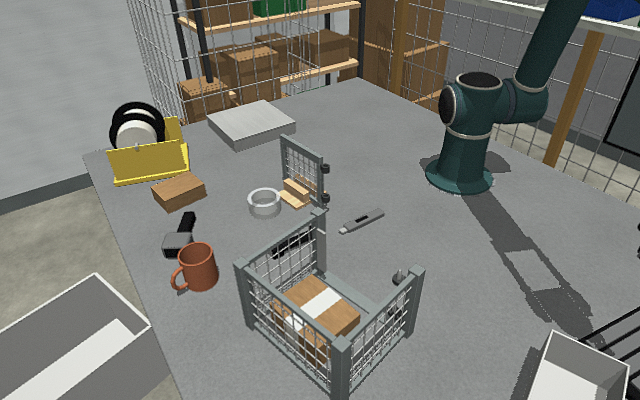

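View pics/top0.png

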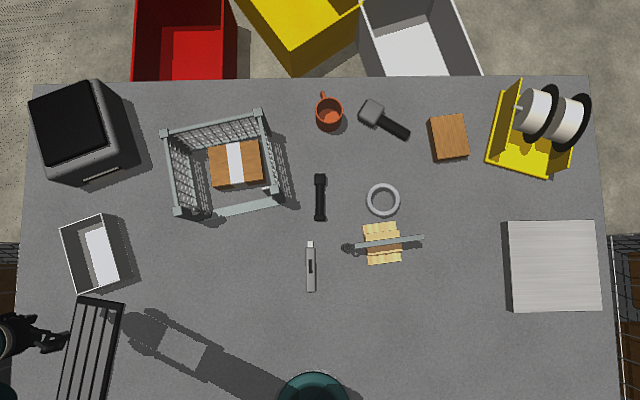

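```bash
python3 - <<'E'
import cv2,numpy as np
t=cv2.imread("pics/top0.png");s=cv2.imread("pics/scene0.png")
a=cv2.resize(t[95:225,150:300],(780,676)[:2],interpolation=cv2.INTER_CUBIC)[:, :]
a=cv2.resize(t[100:220,150:300],None,fx=5,fy=5,interpolation=cv2.INTER_CUBIC)
b=cv2.resize(t[205:275,330:440],None,fx=7,fy=7,interpolation=cv2.INTER_CUBIC)
c=cv2.resize(s[200:400,225:435],None,fx=3,fy=3,interpolation=cv2.INTER_CUBIC)
d=cv2.resize(s[130:220,240:340],None,fx=6,fy=6,interpolation=cv2.INTER_CUBIC)
for n,i in zip("abcd",(a,b,c,d)): cv2.imwrite(f"pics/c_{n}.png",i)
E
```

```text
(no output)
```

View pics/c_a.png

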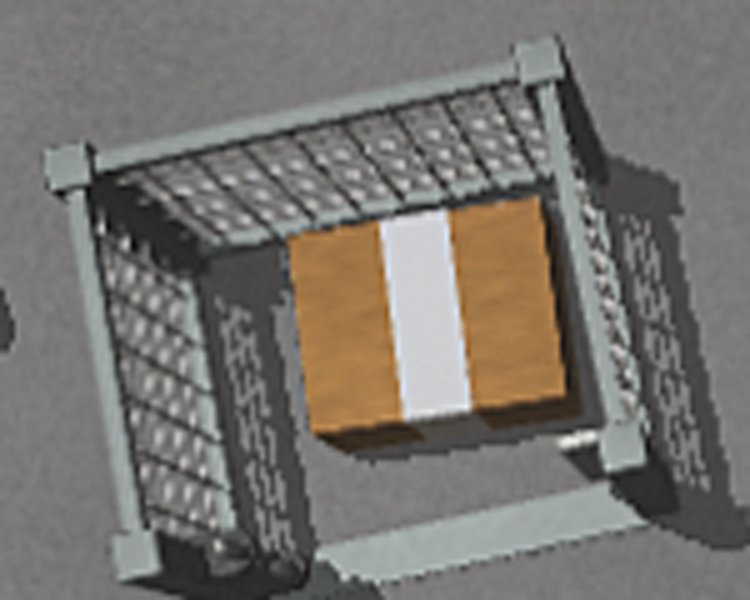

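View pics/c_b.png

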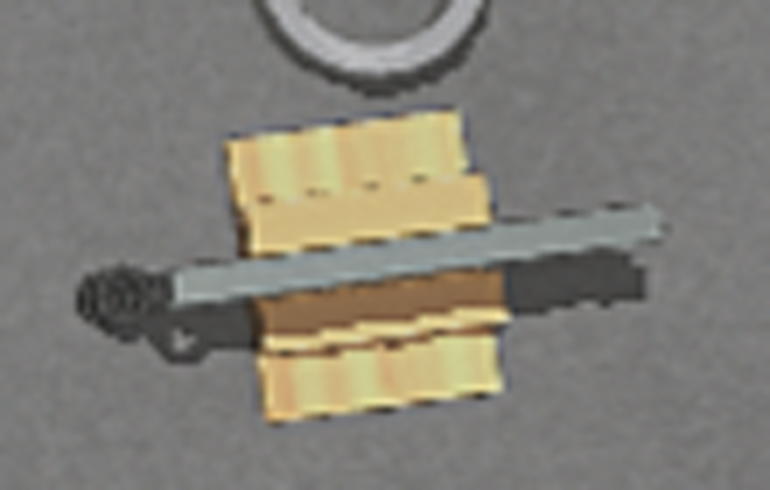

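View pics/c_c.png

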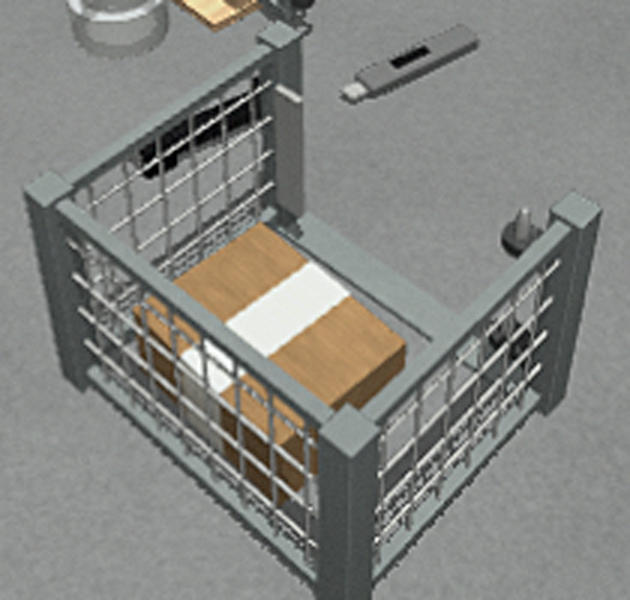

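View pics/c_d.png

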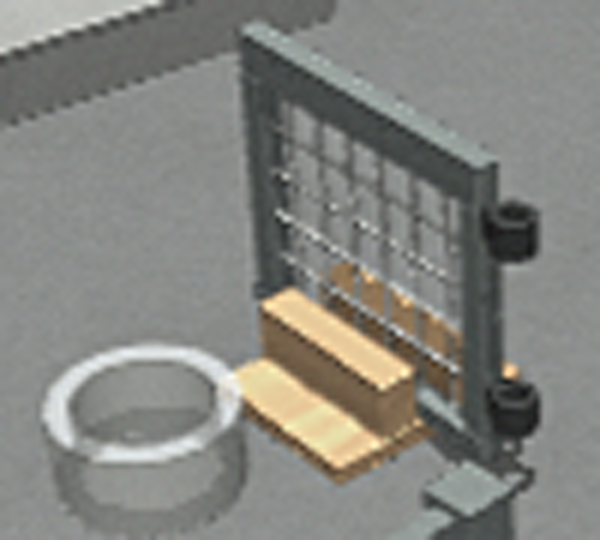

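```bash
cat > h.py <<'E'
import numpy as np,cv2
from workcell import bot,imaging
from scipy.spatial.transform import Rotation as Ro
def cam(n):
    d=imaging.read_camera(n);d["n"]=n;return d
def ray(c,p):
    K=np.array([[c["fx"],0,c["cx"]],[0,c["fy"],c["cy"]],[0,0,1.]])
    u=cv2.undistortPoints(np.array([[p]],float),K,np.array([c["k1"],0,0,0.])).ravel()
    R=np.array(c["R"]);return -R.T@np.array(c["t"]),R.T@np.array([u[0],u[1],1])
def onz(c,p,z):
    o,d=ray(c,p);return o+d*(z-o[2])/d[2]
def proj(c,X):
    q=np.array(c["R"])@np.array(X)+c["t"];s=q[:2]/q[2];s=s*(1+c["k1"]*(s@s))
    return np.array([c["fx"]*s[0]+c["cx"],c["fy"]*s[1]+c["cy"]])
def tri(c1,p1,c2,p2):
    o1,d1=ray(c1,p1);o2,d2=ray(c2,p2)
    k=np.linalg.lstsq(np.c_[d1,-d2],o2-o1,rcond=None)[0]
    a,b=o1+k[0]*d1,o2+k[1]*d2;return (a+b)/2,np.linalg.norm(a-b)
E
python3 - <<'E'
from h import *
np.set_printoptions(precision=4,suppress=True)
T=cam("top");S=cam("scene")
def cr(p,f,o):return [(p[0]+.5)/f-.5+o[0],(p[1]+.5)/f-.5+o[1]]
A={"hinge":((135,555),(577,213)),"latch":((622,446),(280,35)),"rh":((68,167),(348,437)),"rl":((539,62),(47,190))}
P={}
for k,(a,c) in A.items():
    a=cr(a,5,(150,100));c=cr(c,3,(225,200))
    P[k]=onz(T,a,.195);print(k,P[k],onz(S,c,.195),tri(T,a,S,c))
v=P["hinge"]-P["latch"];print(np.linalg.norm(v),np.degrees(np.arctan2(-v[0],v[1])))
v=P["rh"]-P["rl"];print(np.linalg.norm(v),np.degrees(np.arctan2(-v[0],v[1])))
print("pin",onz(S,cr((523,209),3,(225,200)),.167))
for n,b,d in(("knuckend",(175,288),(484,162)),("free",(660,222),(250,28))):
    b=cr(b,7,(330,205));d=cr(d,6,(240,130));print(n,onz(T,b,.182),onz(S,d,.182),tri(T,b,S,d))
E
```

```text
hinge [0.555  0.3354 0.195 ] [0.5604 0.343  0.195 ] (array([0.5554, 0.3384, 0.1879]), np.float64(0.001173432600235553))
latch [0.6072 0.0874 0.195 ] [0.6105 0.0955 0.195 ] (array([0.6073, 0.0887, 0.1892]), np.float64(0.0021348827453539633))
rh [0.7593 0.3778 0.195 ] [0.7659 0.3863 0.195 ] (array([0.7622, 0.3816, 0.1859]), np.float64(9.201903793860893e-05))
rl [0.8112 0.1312 0.195 ] [0.8161 0.1388 0.195 ] (array([0.8139, 0.1322, 0.1881]), np.float64(0.0002720757325541711))
0.25337237706174787 11.898347422053789
0.2520478276104698 11.868992796343838
pin [0.5644 0.3039 0.167 ]
knuckend [ 0.461  -0.1145  0.182 ] [ 0.4657 -0.1077  0.182 ] (array([ 0.461 , -0.1149,  0.1768]), np.float64(0.00022189365773651122))
free [ 0.4821 -0.2906  0.182 ] [ 0.4872 -0.2787  0.182 ] (array([ 0.4815, -0.2919,  0.1747]), np.float64(0.0022463286135233477))
```

```bash
cat >> h.py <<'E'
np.set_printoptions(precision=4,suppress=True)
def plan(pos,yaw):
    """TCP target, tool down, tool y along +-(cos yaw,sin yaw): prints the normalised shift and turn"""
    s=bot.read_state();R=Ro.from_rotvec(s["tcp_rot"]);best=None
    for sg in(1,-1):
        y=sg*np.array([np.cos(yaw),np.sin(yaw),0]);z=np.array([0,0,-1.])
        G=Ro.from_matrix(np.c_[np.cross(y,z),y,z]);w=(R.inv()*G).as_rotvec()
        if best is None or np.linalg.norm(w)<np.linalg.norm(best):best=w
    sh=R.as_matrix().T@(np.array(pos)-s["tool_pos"])
    print("t",round(s["time"],2),"tcp",s["tool_pos"],"q",s["q"],"\nshift",sh/.5,"turn",best/np.radians(30),"F",s["wrist_force"],"w",s["width"])
    print("tool axes",R.as_matrix().tolist())
E
python3 -c "
from h import *
plan([.473,-.200,.26],np.radians(6.83))"
```

```text
t 0.2 tcp [0.2792 0.614  0.1923] q [ 1.1071  0.2645  1.6049  0.      1.2737 -0.0369] 
shift [-1.0267 -1.3217 -0.1335] turn [-0.0025  0.0013  1.9572] F [-0.8113 -0.1632  0.3977] w 1.000114058661306
tool axes [[-0.9102927381188963, 0.4139646406986874, -0.0006381059544592418], [0.41396512826235393, 0.9102918679669827, -0.0012600380606960556], [5.925145818284401e-05, -0.0014111571096877282, -0.9999990025619407]]
```

Emit:
step_arm --series '[{"z":-0.14,"grip":-1},{"x":-0.51,"y":-0.66,"z":-0.14,"az":0.98},{"x":-0.51,"y":-0.66,"z":-0.14,"az":0.98},{"x":-0.51,"y":-0.66,"z":-0.14,"az":0.98},{"x":-0.51,"y":-0.66,"z":-0.14,"az":0.98},{"x":-0.51,"y":-0.66,"z":-0.14,"az":0.98},{"x":-0.51,"y":-0.66,"z":-0.14,"az":0.98},{"x":-0.51,"y":-0.66,"z":-0.14,"az":0.98},{"x":-0.51,"y":-0.66,"z":-0.14,"az":0.98},{"x":-0.51,"y":-0.66,"z":-0.14,"az":0.98},{"x":-0.51,"y":-0.66,"z":-0.14,"az":0.98}]'

```text
validation failed for argument at $.se...
```

```bash
python3 -c "
from h import *
plan([.473,-.200,.26],np.radians(6.83))"
```

```text
t 0.2 tcp [0.2792 0.614  0.1923] q [ 1.1071  0.2645  1.6049  0.      1.2737 -0.0369] 
shift [-1.0267 -1.3217 -0.1335] turn [-0.0025  0.0013  1.9572] F [-0.8113 -0.1632  0.3977] w 1.000114058661306
tool axes [[-0.9102927381188963, 0.4139646406986874, -0.0006381059544592418], [0.41396512826235393, 0.9102918679669827, -0.0012600380606960556], [5.925145818284401e-05, -0.0014111571096877282, -0.9999990025619407]]
```

The call was refused and nothing moved. The error is cut off at `$.se...`, so I'll retry with every field filled in on each row.

Emit:
step_arm --series '[{"x":0,"y":0,"z":-0.14,"ax":0,"ay":0,"az":0,"grip":-1},{"x":-0.51,"y":-0.66,"z":-0.14,"ax":0,"ay":0,"az":0.98,"grip":-1},{"x":-0.51,"y":-0.66,"z":-0.14,"ax":0,"ay":0,"az":0.98,"grip":-1},{"x":-0.51,"y":-0.66,"z":-0.14,"ax":0,"ay":0,"az":0.98,"grip":-1},{"x":-0.51,"y":-0.66,"z":-0.14,"ax":0,"ay":0,"az":0.98,"grip":-1},{"x":-0.51,"y":-0.66,"z":-0.14,"ax":0,"ay":0,"az":0.98,"grip":-1},{"x":-0.51,"y":-0.66,"z":-0.14,"ax":0,"ay":0,"az":0.98,"grip":-1},{"x":-0.51,"y":-0.66,"z":-0.14,"ax":0,"ay":0,"az":0.98,"grip":-1},{"x":-0.51,"y":-0.66,"z":-0.14,"ax":0,"ay":0,"az":0.98,"grip":-1},{"x":-0.51,"y":-0.66,"z":-0.14,"ax":0,"ay":0,"az":0.98,"grip":-1},{"x":-0.51,"y":-0.66,"z":-0.14,"ax":0,"ay":0,"az":0.98,"grip":-1}]'

```text
time: 1.3
tool_pos: [0.3754, 0.2063, 0.2635]
tcp_rot: [1.428, 2.797, 0.001]
wrist_force: [1.1, -0.1, 0.2]
width: 1.002
grip_force: 0.0
```

All seven fields are needed in each row. The arm moved as planned.

```bash
python3 -c "
from h import *
plan([.473,-.200,.26],np.radians(6.83))"
```

```text
t 1.3 tcp [0.3754 0.2063 0.2635] q [ 0.4448 -0.2576  1.9992 -0.0006  1.3991 -0.1817] 
shift [-0.7726 -0.3184  0.0073] turn [0.0018 0.001  0.9691] F [ 1.0593 -0.1474  0.1749] w 1.0022134882567646
tool axes [[-0.5863937144740561, 0.8100255075360024, 0.0010434396778743482], [0.8100258366091525, 0.586394165081678, -0.00016487511877146243], [-0.0007454199904831358, 0.0007485313647006043, -0.9999994420247615]]
```

Emit:
step_arm --series '[{"x":-0.773,"y":-0.318,"z":0,"ax":0,"ay":0,"az":0.97,"grip":-1},{"x":-0.773,"y":-0.318,"z":0,"ax":0,"ay":0,"az":0.97,"grip":-1},{"x":-0.773,"y":-0.318,"z":0,"ax":0,"ay":0,"az":0.97,"grip":-1},{"x":-0.773,"y":-0.318,"z":0,"ax":0,"ay":0,"az":0.97,"grip":-1},{"x":-0.773,"y":-0.318,"z":0,"ax":0,"ay":0,"az":0.97,"grip":-1},{"x":-0.773,"y":-0.318,"z":0,"ax":0,"ay":0,"az":0.97,"grip":-1},{"x":-0.773,"y":-0.318,"z":0,"ax":0,"ay":0,"az":0.97,"grip":-1},{"x":-0.773,"y":-0.318,"z":0,"ax":0,"ay":0,"az":0.97,"grip":-1},{"x":-0.773,"y":-0.318,"z":0,"ax":0,"ay":0,"az":0.97,"grip":-1},{"x":-0.773,"y":-0.318,"z":0,"ax":0,"ay":0,"az":0.97,"grip":-1},{"x":-0.773,"y":-0.318,"z":0,"ax":0,"ay":0,"az":0.97,"grip":-1},{"x":-0.773,"y":-0.318,"z":0,"ax":0,"ay":0,"az":0.97,"grip":-1}]'

```text
time: 2.5
tool_pos: [0.4745, -0.1955, 0.263]
tcp_rot: [-2.078, -2.355, -0.001]
wrist_force: [0.0, -0.3, 0.2]
width: 1.0
grip_force: 0.0
```

```bash
python3 - <<'E'
from h import *
plan([.473,-.200,.15],np.radians(6.83))
T=cam("top");S=cam("scene")
# predicted TCP pixel vs picture: check camera vs robot frame
s=bot.read_state();print(proj(T,s["tool_pos"]),proj(S,s["tool_pos"]))
a=cv2.resize(T["img"][180:280,330:450,::-1],None,fx=4,fy=4,interpolation=cv2.INTER_CUBIC)
b=cv2.resize(S["img"][90:215,240:360,::-1],None,fx=4,fy=4,interpolation=cv2.INTER_CUBIC)
w=np.zeros((500,960,3),np.uint8);w[:400,:480]=a;w[:,480:]=b
cv2.imwrite("pics/g1.png",cv2.resize(w,(800,417)))
E
```

```text
t 2.5 tcp [ 0.4745 -0.1955  0.263 ] q [-0.4399 -0.0819  1.8516  0.0008  1.3726 -0.5649] 
shift [-0.0088 -0.0041  0.226 ] turn [-0.0004 -0.0019  0.0108] F [ 0.0152 -0.2523  0.1626] w 0.9997406423498204
tool axes [[-0.12454982285254244, 0.9922133033202106, -0.0003199090431613945], [0.9922128518757988, 0.12455007789373886, 0.0009667828907655293], [0.0009990995418845913, -0.00019700522627430966, -0.9999994814943887]]
[392.4627 238.6927] [298.5753 117.8352]
```

View pics/g1.png

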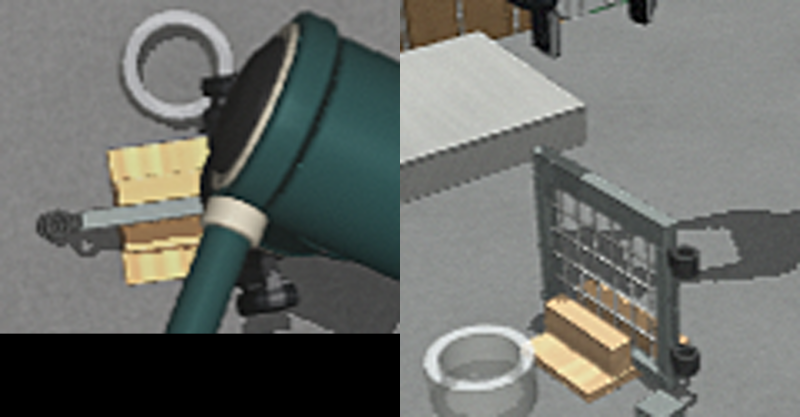

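The scene view shows both finger tips clear above the gate, at about (284,107) and (312,97). The prediction was about (298,114) for their middle, so I'll measure the tips numerically.

```bash
python3 - <<'E'
from h import *
S=cam("scene");T=cam("top")
g=S["img"].max(2)
for (u0,u1) in((272,300),(303,325)):
    m=(g[80:125,u0:u1]<45);r,c=np.nonzero(m);k=r.max()
    print(u0,"n",m.sum(),"lowest row",k+80,"cols",c[r>=k-1]+u0)
    p=[np.mean(c[r>=k-1])+u0,k+80]
    for z in(.263,.276,.29,.30):print(z,onz(S,p,z))
p=bot.read_state()["tool_pos"];print([proj(S,p+[dx,0,.013]) for dx in(-.045,.045)],"cams",ray(S,(320,200))[0],ray(T,(320,200))[0])
E
```

```text
272 n 269 lowest row 105 cols [282 283 284 283 284]
0.263 [ 0.4658 -0.2929  0.263 ]
0.276 [ 0.4798 -0.2671  0.276 ]
0.29 [ 0.4948 -0.2394  0.29  ]
0.3 [ 0.5055 -0.2196  0.3   ]
303 n 89 lowest row 96 cols [310 311 312 313 311 312 313]
0.263 [ 0.3649 -0.2976  0.263 ]
0.276 [ 0.3815 -0.2718  0.276 ]
0.29 [ 0.3995 -0.2439  0.29  ]
0.3 [ 0.4123 -0.224   0.3   ]
[array([312.2999, 109.0203]), array([283.7056, 117.7351])] cams [0.9893 0.6728 0.7506] [ 0.4442 -0.0263  1.1788]
```

Emit:
step_arm --series '[{"x":-0.009,"y":-0.004,"z":0.09,"ax":0,"ay":0,"az":0,"grip":-1},{"x":-0.009,"y":-0.004,"z":0.17,"ax":0,"ay":0,"az":0,"grip":-1},{"x":-0.009,"y":-0.004,"z":0.186,"ax":0,"ay":0,"az":0,"grip":-1},{"x":-0.009,"y":-0.004,"z":0.186,"ax":0,"ay":0,"az":0,"grip":-1}]'

```text
time: 3.1
tool_pos: [0.4718, -0.201, 0.1688]
tcp_rot: [-2.078, -2.352, 0.001]
wrist_force: [-0.1, 0.1, 0.6]
width: 1.004
grip_force: 0.0
```

```bash
python3 - <<'E'
from h import *
S=cam("scene")
plan([.473,-.200,.15],np.radians(6.83))
p=bot.read_state()["tool_pos"];print([proj(S,p+[dx,0,.013]) for dx in(-.045,0,.045)])
cv2.imwrite("pics/g2.png",cv2.resize(S["img"][75:205,255:345,::-1],None,fx=4.5,fy=4.5,interpolation=cv2.INTER_CUBIC))
E
```

```text
t 3.15 tcp [ 0.4734 -0.2018  0.1709] q [-0.4515 -0.0256  1.9681  0.0001  1.199  -0.575 ] 
shift [ 0.0038 -0.0003  0.0418] turn [0.0003 0.     0.0081] F [ 0.6778 -0.1789  0.6257] w 0.9972960212803909
tool axes [[-0.12314576142644892, 0.992388577447989, 0.0001810896369545161], [0.9923885939193084, 0.1231457612228685, 1.2316574841796107e-05], [-1.0077593006055073e-05, 0.00018122802417770912, -0.9999999835274226]]
[array([312.4285, 138.1942]), array([299.1172, 142.7553]), array([285.3408, 147.4794])]
```

View pics/g2.png

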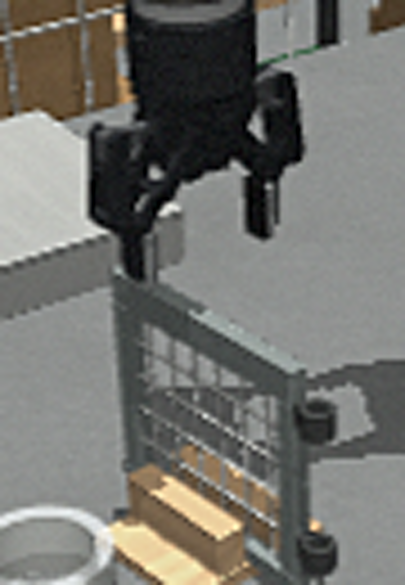

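The +x finger tip is at about (285,137) and the -x tip at about (314,128). Their columns match the prediction, but both sit about 11 px high, which is roughly 30 mm. I'll close the fingers partway over the gate and compare directly with its rail.

Emit:
step_arm --series '[{"x":0.004,"y":0,"z":0,"ax":0,"ay":0,"az":0,"grip":0.2},{"x":0.004,"y":0,"z":0,"ax":0,"ay":0,"az":0,"grip":0.2},{"x":0.004,"y":0,"z":0,"ax":0,"ay":0,"az":0,"grip":0.2},{"x":0.004,"y":0,"z":0,"ax":0,"ay":0,"az":0,"grip":0.2},{"x":0.004,"y":0,"z":0,"ax":0,"ay":0,"az":0,"grip":0.2},{"x":0.004,"y":0,"z":0,"ax":0,"ay":0,"az":0,"grip":0.2}]'

```text
time: 3.75
tool_pos: [0.4729, -0.2002, 0.1703]
tcp_rot: [2.081, 2.354, 0.0]
wrist_force: [0.4, -0.5, 0.9]
width: 0.398
grip_force: 0.0
```

```bash
python3 - <<'E'
from h import *
S=cam("scene");T=cam("top")
plan([.473,-.200,.15],np.radians(6.83))
p=bot.read_state()["tool_pos"];w=.0425*bot.read_state()["width"]
print("pred",[proj(S,p+[dx,0,0.006]) for dx in(-w,w)])
# dark pixels: lowest row per column
g=S["img"].max(2)[110:160]<50
for u in range(276,322,2):
    r=np.nonzero(g[:,u])[0]; print(u,(r.max()+110) if len(r) else None,end="; ")
E
```

```text
t 3.85 tcp [ 0.4728 -0.2001  0.1701] q [-0.449  -0.0272  1.971  -0.      1.1979 -0.5718] 
shift [0.0002 0.0005 0.0403] turn [-0.0003 -0.0001  0.007 ] F [-0.2045 -0.6238  0.8668] w 0.4009617664584837
tool axes [[-0.12255218675381431, 0.992462059002537, -0.00015153317377695027], [0.9924620683920473, 0.12255219517357273, 4.7551210004863454e-05], [6.576349487747257e-05, -0.00014456342230779773, -0.9999999873882898]]
pred [array([304.8178, 143.5961]), array([294.6039, 147.1338])]
276 None; 278 113; 280 117; 282 121; 284 125; 286 126; 288 127; 290 135; 292 137; 294 137; 296 125; 298 118; 300 112; 302 117; 304 133; 306 134; 308 121; 310 120; 312 117; 314 117; 316 112; 318 None; 320 None;
```

Measured against the gate rail, whose top is at 182 mm, the tips still look above it. Even at a TCP height of 0.14 the gripper's body stays clear, so I'll go down to that and look.

Emit:
step_arm --series '[{"x":0,"y":0,"z":0.03,"ax":0,"ay":0,"az":0.007,"grip":0.2},{"x":0,"y":0,"z":0.06,"ax":0,"ay":0,"az":0.007,"grip":0.2},{"x":0,"y":0,"z":0.06,"ax":0,"ay":0,"az":0.007,"grip":0.2}]'

```text
time: 4.15
tool_pos: [0.4702, -0.1989, 0.1363]
tcp_rot: [-2.081, -2.345, 0.003]
wrist_force: [-0.1, -0.4, -1.3]
width: 0.4
grip_force: 0.0
```

```bash
python3 - <<'E'
from h import *
S=cam("scene")
plan([.473,-.200,.15],np.radians(6.83))
cv2.imwrite("pics/g3.png",cv2.resize(S["img"][105:185,265:335,::-1],None,fx=7,fy=7,interpolation=cv2.INTER_CUBIC))
E
```

```text
t 4.2 tcp [ 0.4709 -0.1992  0.1375] q [-0.4489  0.0001  2.0069  0.      1.1396 -0.5682] 
shift [-0.002   0.0039 -0.025 ] turn [-0.0081 -0.0052  0.0001] F [0.0292 0.9304 0.157 ] w 0.4006290105118705
tool axes [[-0.11894815047848485, 0.992890183343202, -0.0045189952921452625], [0.9928967525679928, 0.11895892290053799, 0.002193946735390637], [0.0027159229888934315, -0.004225929844018053, -0.999987382560036]]
```

View pics/g3.png

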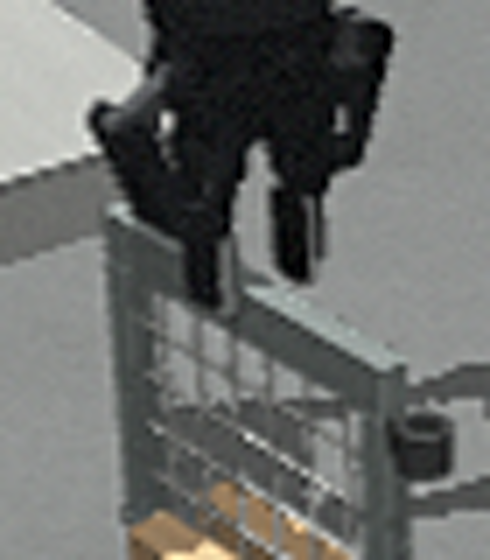

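The +x finger tip is now level with the lower edge of the rail, at about (295,149), and the fingers straddle the middle of the gate. I'll go 8 mm lower and close gently.

Emit:
step_arm --series '[{"x":0,"y":0,"z":0.014,"ax":0,"ay":0,"az":0,"grip":0.4},{"x":0,"y":0,"z":0.014,"ax":0,"ay":0,"az":0,"grip":0.55},{"x":0,"y":0,"z":0.014,"ax":0,"ay":0,"az":0,"grip":0.6},{"x":0,"y":0,"z":0.014,"ax":0,"ay":0,"az":0,"grip":0.6}]' --force 20

```text
time: 4.6
tool_pos: [0.4732, -0.2003, 0.1336]
tcp_rot: [2.085, 2.349, 0.0]
wrist_force: [-0.3, 0.5, 0.5]
width: 0.201
grip_force: 0.0
```

Emit:
step_arm --series '[{"x":0,"y":0,"z":0,"ax":0,"ay":0,"az":0,"grip":1},{"x":0,"y":0,"z":0,"ax":0,"ay":0,"az":0,"grip":1},{"x":0,"y":0,"z":0,"ax":0,"ay":0,"az":0,"grip":1}]'

```text
time: 4.9
tool_pos: [0.4732, -0.2004, 0.1337]
tcp_rot: [2.084, 2.349, 0.0]
wrist_force: [0.5, 0.6, 1.8]
width: 0.155
grip_force: 22.4
```

Emit:
step_arm --series '[{"x":0,"y":0,"z":0,"ax":0,"ay":0,"az":0,"grip":1},{"x":0,"y":0,"z":0,"ax":0,"ay":0,"az":0,"grip":1},{"x":0,"y":0,"z":-0.03,"ax":0,"ay":0,"az":0,"grip":1},{"x":0,"y":0,"z":-0.06,"ax":0,"ay":0,"az":0,"grip":1},{"x":0,"y":0,"z":-0.09,"ax":0,"ay":0,"az":0,"grip":1},{"x":0,"y":0,"z":-0.12,"ax":0,"ay":0,"az":0,"grip":1},{"x":0,"y":0,"z":-0.126,"ax":0,"ay":0,"az":0,"grip":1},{"x":0,"y":0,"z":-0.126,"ax":0,"ay":0,"az":0,"grip":1}]' --force 70

```text
time: 5.7
tool_pos: [0.4735, -0.2005, 0.1975]
tcp_rot: [2.084, 2.348, 0.001]
wrist_force: [-0.1, -0.2, -4.9]
width: 0.141
grip_force: 70.3
```

```bash
python3 - <<'E'
from h import *
T=cam("top");S=cam("scene")
plan([.466,.1735,.1965],np.radians(11.9))
# knuckles: dark blobs near expected in scene view; gate axis from grip
g=np.array([.473,-.2003]);a=np.radians(6.83);k=g+.106*np.array([-np.sin(a),np.cos(a)])
for c in(T,S):
  m=(c["img"].max(2)<60).astype(np.uint8)
  for z in(.12+.075+.03,.02+.075+.03):
    p=proj(c,[*k,z]);u,v=p.round().astype(int);r=14
    n,_,st,ce=cv2.connectedComponentsWithStats(m[v-r:v+r,u-r:u+r])
    print(c["n"],z,p,[(ce[i]+[u-r,v-r],st[i][:5]) for i in range(1,n) if st[i][4]>15])
w=np.zeros((480,800,3),np.uint8)
w[:,:400]=cv2.resize(T["img"][180:276,330:410,::-1],(400,480),interpolation=cv2.INTER_CUBIC)
w[:,400:]=cv2.resize(S["img"][95:191,265:345,::-1],(400,480),interpolation=cv2.INTER_CUBIC)
cv2.imwrite("pics/g4.png",w)
E
```

```text
t 5.8 tcp [ 0.4724 -0.1999  0.1957] q [-0.4489 -0.0459  1.941   0.      1.2474 -0.5682] 
shift [ 0.7431  0.0761 -0.0013] turn [-0.0014 -0.001  -0.1689] F [-0.1849 -0.8171 -3.946 ] w 0.13934542431128683
tool axes [[-0.1189846647340081, 0.9928957466985868, -0.0008280978151605329], [0.9928959683696599, 0.11898502477625233, 0.00039984280668354784], [0.0004955334611581564, -0.0007746398197890702, -0.9999995771897799]]
top 0.225 [348.0931 245.759 ] []
top 0.125 [345.4056 246.4391] []
scene 0.225 [324.423  143.7752] [(array([323.9608, 149.3333]), array([10, 15,  9,  8, 51], dtype=int32))]
scene 0.125 [324.7755 175.7941] [(array([324.5   , 181.1136]), array([ 9, 15, 10,  8, 44], dtype=int32))]
```

The gate is held: the load is 0.5 kg and the scene-view knuckles at (324,149) and (324.5,181) rose with it. I'll carry it to a point in front of the bay.

Emit:
step_arm --series '[{"x":0.06,"y":0.006,"z":0,"ax":0,"ay":0,"az":0,"grip":1},{"x":0.14,"y":0.014,"z":0,"ax":0,"ay":0,"az":-0.04,"grip":1},{"x":0.22,"y":0.022,"z":0,"ax":0,"ay":0,"az":-0.08,"grip":1},{"x":0.3,"y":0.03,"z":0,"ax":0,"ay":0,"az":-0.12,"grip":1},{"x":0.38,"y":0.04,"z":0,"ax":0,"ay":0,"az":-0.16,"grip":1},{"x":0.46,"y":0.048,"z":0,"ax":0,"ay":0,"az":-0.169,"grip":1},{"x":0.54,"y":0.057,"z":0,"ax":0,"ay":0,"az":-0.169,"grip":1},{"x":0.62,"y":0.066,"z":0.01,"ax":0,"ay":0,"az":-0.169,"grip":1},{"x":0.69,"y":0.074,"z":0.02,"ax":0,"ay":0,"az":-0.169,"grip":1},{"x":0.73,"y":0.079,"z":0.03,"ax":0,"ay":0,"az":-0.169,"grip":1},{"x":0.744,"y":0.08,"z":0.03,"ax":0,"ay":0,"az":-0.169,"grip":1},{"x":0.744,"y":0.08,"z":0.03,"ax":0,"ay":0,"az":-0.169,"grip":1}]'

```text
time: 7.0
tool_pos: [0.4674, 0.1744, 0.1802]
tcp_rot: [-1.976, -2.441, 0.003]
wrist_force: [0.0, -0.0, -3.8]
width: 0.139
grip_force: 70.3
```

```bash
python3 - <<'E'
from h import *
plan([.5855,.1987,.1816],np.radians(11.9))
S=cam("scene")
s=bot.read_state()["tool_pos"];a=np.radians(11.9);Y=np.array([-np.sin(a),np.cos(a)])
k=s[:2]+.106*Y
m=(S["img"].max(2)<60).astype(np.uint8)
for z in(.060+.140,.060+.04):
    p=proj(S,[*k,z]);u,v=p.round().astype(int);r=16
    n,_,st,ce=cv2.connectedComponentsWithStats(m[v-r:v+r,u-r:u+r])
    print(z,p,[(ce[i]+[u-r,v-r],st[i][:5]) for i in range(1,n) if st[i][4]>15])
E
```

```text
t 7.0 tcp [0.4674 0.1744 0.1802] q [ 0.3072 -0.0621  1.9854 -0.0002  1.2205  0.0977] 
shift [-0.0015  0.2411 -0.0033] turn [-0.0041  0.0008  0.0037] F [ 0.0055 -0.0105 -3.8108] w 0.13872112092164485
tool axes [[-0.20811788408882526, 0.978101677432787, -0.0020136845726842633], [0.9781036584416681, 0.208116531308703, -0.0008618231012988641], [-0.0004238695726138489, -0.0021489530477912144, -0.9999976011648145]]
0.2 [434.3631 225.4676] [(array([436. , 223.5]), array([15, 13,  7,  4, 22], dtype=int32)), (array([433.2674, 228.7209]), array([ 9, 14, 14, 11, 86], dtype=int32))]
0.1 [427.3786 260.0393] [(array([426.3913, 262.9855]), array([10, 13, 13, 11, 69], dtype=int32)), (array([428.95, 258.4 ]), array([15, 13,  6,  4, 20], dtype=int32))]
```

```bash
python3 - <<'E'
from h import *
S=cam("scene");T=cam("top")
im=cv2.imread("pics/scene0.png");t=cv2.imread("pics/top0.png")
p=np.array([.5636,.3024])
print("pin tip pred",proj(S,[*p,.167]),"bracket top",proj(S,[*p,.145]),"low",proj(S,[*p,.067]),proj(S,[*p,.045]))
print("top pred",proj(T,[*p,.167]),proj(T,[*p,.145]))
print(im[262:288,390:410].max(2))
print(t[202:218,186:206].max(2))
# knuckle px dependence on world x,y
print((proj(S,[*p+[.01,0],.167])-proj(S,[*p,.167])),(proj(S,[*p+[0,.01],.167])-proj(S,[*p,.167])))
E
```

```text
pin tip pred [398.7596 268.6697] bracket top [397.6239 276.466 ] low [393.8768 302.111 ] [392.8923 308.8288]
top pred [193.0435 208.2937] [195.6741 209.2253]
[[141 145 144 144 146 148 148 141 140 144 142 142 140 141 141 141 146 141
  142 144]
 [143 147 145 143 143 143 146 143 143 140 144 139 141 135 137 141 142 139
  140 143]
 [137 139 142 142 143 139 140 144 141 142 140 140 139 140 142 140 146 141
  137 145]
 [138 144 142 144 142 142 139 140 141 141 139 142 143 140 140 139 139 144
  141 147]
 [139 140 142 142 137 144 140 144 142 142 143 141 143 143 140 140 136 144
  144 141]
 [141 142 145 141 137 135 139 145 144 143 142 137 142 145 140 144 137 144
  144 138]
 [144 145 145 143 139 135 138 143 144 145 147 144 143 144 142 139 139 145
  134 128]
 [142 141 143 145 145 142 145 149 136 165 171 143 142 149 142 140 139 143
  113 151]
 [142 144 143 143 139 144 144 143 106 193 191 138 142 145 138 146 145 150
   80 132]
 [140 144 145 141 142 144 147 113 102 149 151 109 140 147 143 141 147 156
   85  64]
 [142 144 147 144 143 144 142  80 110 136 140 118 141 139 145 144 150 149
   74  66]
 [141 1
[... 1963 characters left out ...]
 40  38  76  87 118  93  68  59  56  43  42  71  42  57  79
   54  65]
 [ 45  45  45  44  40  77  91  83  74  63  54  48  40  42  51  39  47  45
   40  40]
 [ 45  43  43  44  42  47  99  89  80  89  96  83  84  74  39  65  49  41
   69  82]
 [ 44  46  43  46  45  38  84  85  90  98 105  93  69  44  36  51  47  42
   90  89]
 [ 47  45  43  47  44  38  81  89  97  83  77  57  40  34  44  44  46  42
   62  73]
 [ 47  47  42  46  43  37  46  51  52  44  45  43  41  44  45  45  46  44
   45  50]
 [ 47  49  46  42  38  38  41  43  41  39  41  44  43  44  45  46  46  44
   45  44]
 [ 46  46  46  47  46  48  47  44  47  45  44  44  43  46  45  50  45  46
   45  44]]
[-3.8641  2.2305] [3.6186 3.1554]
```

Emit:
step_arm --series '[{"x":-0.003,"y":0.06,"z":-0.003,"ax":0,"ay":0,"az":0.004,"grip":1},{"x":-0.003,"y":0.12,"z":-0.003,"ax":0,"ay":0,"az":0.004,"grip":1},{"x":-0.003,"y":0.18,"z":-0.003,"ax":0,"ay":0,"az":0.004,"grip":1},{"x":-0.003,"y":0.215,"z":-0.003,"ax":0,"ay":0,"az":0.004,"grip":1},{"x":-0.003,"y":0.235,"z":-0.003,"ax":0,"ay":0,"az":0.004,"grip":1},{"x":-0.003,"y":0.239,"z":-0.003,"ax":0,"ay":0,"az":0.004,"grip":1},{"x":-0.003,"y":0.239,"z":-0.003,"ax":0,"ay":0,"az":0.004,"grip":1}]'

```text
time: 7.85
tool_pos: [0.585, 0.1964, 0.1825]
tcp_rot: [-1.982, -2.436, 0.002]
wrist_force: [-1.7, 0.3, -4.0]
width: 0.133
grip_force: 70.3
```

```bash
python3 - <<'E'
from h import *
plan([.5845,.198,.155],np.radians(11.9))
S=cam("scene");T=cam("top")
s=bot.read_state()["tool_pos"];a=np.radians(11.9);Y=np.array([-np.sin(a),np.cos(a)])
k=s[:2]+.106*Y
for z in(.190,.21,.167,.145):print(z,proj(S,[*k,z]))
im=S["img"][:,:,::-1]
A=cv2.resize(im[225:325,375:425],(400,600)[:2],fx=0,fy=0,interpolation=cv2.INTER_CUBIC)
A=cv2.resize(im[235:335,360:425],(390,600),interpolation=cv2.INTER_CUBIC)
B=cv2.resize(T["img"][165:225,165:233,::-1],(408,360),interpolation=cv2.INTER_CUBIC)
w=np.zeros((600,798,3),np.uint8);w[:,:390]=A;w[:360,390:]=B
cv2.imwrite("pics/g5.png",w)
E
```

```text
t 7.85 tcp [0.585  0.1964 0.1825] q [ 0.2835  0.1633  1.7448 -0.      1.2347  0.0787] 
shift [ 0.0034 -0.0003  0.0549] turn [-0.0023  0.0003 -0.0054] F [-1.7147  0.3198 -3.9994] w 0.13251681391064307
tool axes [[-0.2034204369790293, 0.9790908060757421, -0.0011485979340250263], [0.9790914700172485, 0.20342012912414523, -0.0003800086566766059], [-0.00013841504193016075, -0.001201883966680307, -0.9999992681578355]]
0.19 [399.604  259.4005]
0.21 [400.6979 251.8119]
0.167 [398.386  267.8372]
0.145 [397.2592 275.6307]
```

View pics/g5.png

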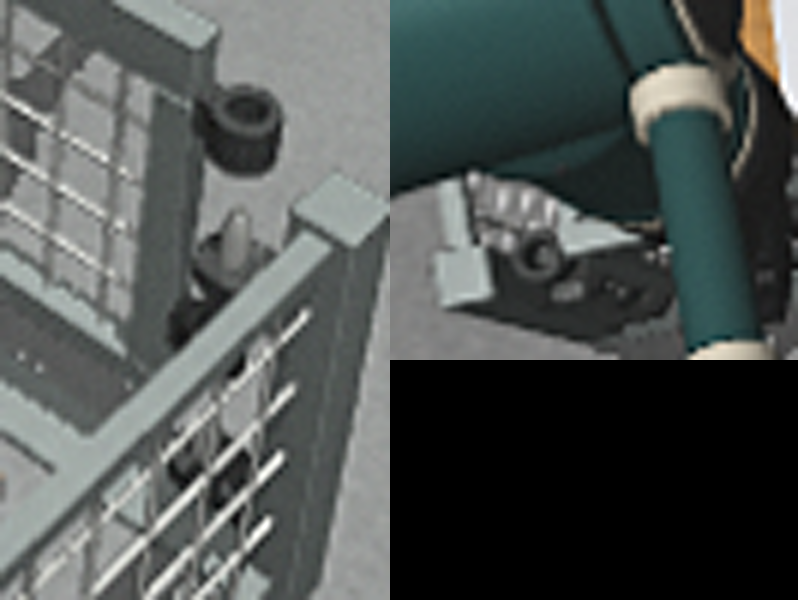

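The scene view shows the upper knuckle's top centre at about (400.2,252.5), above the pin tip at about (399.4,270). The top view shows the knuckle at about (190,207). Neither touches anything. I'll refine these numbers.

```bash
python3 - <<'E'
from h import *
S=cam("scene");T=cam("top");s=bot.read_state();print(s["tool_pos"],s["wrist_force"])
zt=.1909+.02+(s["tool_pos"][2]-.1825)
def blob(c,u0,u1,v0,v1,th):
    m=(c["img"][v0:v1,u0:u1].max(2)<th).astype(np.uint8)
    n,l,st,ce=cv2.connectedComponentsWithStats(m);i=1+st[1:,4].argmax();st=st[i];print(c["n"],"blob box",st[:2]+[u0,v0],st[2:5],"cen",ce[i]+[u0,v0])
    h=cv2.findContours((l==i).astype(np.uint8),0,2)[0][0];print(" minrect",cv2.minAreaRect(cv2.convexHull(h))[0]+np.array([u0,v0]))
blob(S,393,409,246,266,100);blob(T,180,200,196,216,75)
ptip_s=onz(S,(399.45,269.8),.167);ptip_t=onz(T,(193.25,208.6),.167)
print("pin scene",ptip_s,"top",ptip_t)
print("knuckle scene top face",onz(S,((243+.5)/6-.5+360,(107+.5)/6-.5+235),zt),"top",onz(T,((150+.5)/6-.5+165,(255+.5)/6-.5+165),zt))
print("scene mid-height pred cols", proj(S,[*ptip_s[:2],zt-.01]),proj(T,[*ptip_t[:2],zt-.01]),proj(T,[*ptip_t[:2],zt]))
E
```

```text
[0.5847 0.197  0.1828] [-0.1875  0.8664 -4.2444]
scene blob box [393 246] [ 15  20 208] cen [399.1106 255.7933]
 minrect [400.  255.5]
top blob box [180 203] [ 20  13 147] cen [189.7687 210.4354]
 minrect [189.5 209. ]
pin scene [0.5645 0.3053 0.167 ] top [0.5628 0.3018 0.167 ]
knuckle scene top face [0.5657 0.3017 0.2112] top [0.5615 0.2968 0.2112]
scene mid-height pred cols [401.3165 257.1246] [188.9374 207.0803] [187.6211 206.6164]
```

Emit:
step_arm --series '[{"x":0.0075,"y":0.0015,"z":0,"ax":0,"ay":0,"az":0,"grip":1},{"x":0.0075,"y":0.0015,"z":0.02,"ax":0,"ay":0,"az":0,"grip":1},{"x":0.0075,"y":0.0015,"z":0.036,"ax":0,"ay":0,"az":0,"grip":1},{"x":0.0075,"y":0.0015,"z":0.036,"ax":0,"ay":0,"az":0,"grip":1}]'

```text
time: 8.45
tool_pos: [0.5837, 0.2006, 0.1621]
tcp_rot: [-1.98, -2.436, 0.006]
wrist_force: [-0.5, 0.0, -4.6]
width: 0.138
grip_force: 70.3
```

```bash
python3 - <<'E'
from h import *
S=cam("scene");T=cam("top");s=bot.read_state();print(s["time"],s["tool_pos"],s["wrist_force"],s["torque"])
up=s["tool_pos"][2]-.1366;print("above hung",up)
p=s["tool_pos"];a=np.radians(11.9);k=p[:2]+.106*np.array([-np.sin(a),np.cos(a)])
print("pred knuckle top",proj(S,[*k,.165+up]))
im=S["img"].max(2).astype(int);print(im[248:278,391:411])
E
```

```text
8.55 [0.5848 0.2008 0.1636] [ 0.66   -0.634  -4.4873] [ 0.0009 -0.0488 -0.0224]
above hung 0.026995852249492525
pred knuckle top [401.1514 260.001 ]
[[175 174 169 169 172 183 133 149 159 152 160 157 149 155 154 153 152 155
  153 158]
 [174 170 168 170 174 168 111 153 159 159 156 155 153 155 156 157 155 160
  154 151]
 [153 173 176 177 159  90 107 156 161 156 157 156 163 154 151 154 153 152
  152 154]
 [ 78 131 169 158  92  75 135 162 157 157 161 158 160 157 150 150 150 152
  154 155]
 [ 82  69  96  84  88  80 131 159 157 155 157 152 154 156 153 154 154 154
  155 152]
 [ 87  81  99  93  90  76 120 152 157 159 161 154 156 161 157 154 157 161
  161 160]
 [ 88  82  99  93  88  76 159 162 156 154 157 156 157 161 163 159 161 159
  160 159]
 [ 78  82 102  89  81  91 153 160 158 157 158 161 158 153 154 156 160 156
  156 158]
 [ 82  84 103  88  84  91 151 164 160 160 158 159 159 156 153 155 154 155
  154 158]
 [ 84  83  97  93  82  77 125 153 154 150 153 151 150 154 158 163 160 156
  157 158]
 [ 77  86  92  87  82  86  86  95  77  76  59  77  89 126 146 156 160 158
  154 154]
 [ 88  96  85  8
[... 899 characters left out ...]
 139 128
  165 174]
 [ 84  96  78  69 119  83  37  41  44  50  47  46  52  44  33  83 166  95
  140 161]
 [ 87  92  74  64 143 156  65  41  39  45  45  44  41  43  46 140 174  92
   68 115]
 [ 89  91  75  70 143 162  87  66  68  65  49  60  72 101 116 169 162  81
   74  75]
 [ 92  90  74  66 151 112  82 102 113  99  70 119 144 166 157 162 130  77
   78 125]
 [ 91  74  76  59  43  73  82 100 103 106  95 149 163 160 156 157 116  83
  120 178]
 [ 92  77  63  48  48  73  89  99  97 104  83  36 109 148 154 163 100 120
  174 169]
 [ 92  83  61  49  41  66  90  98 101 103  75  41  31  86 121 151 128 171
  170 165]
 [ 94  79  90  56  43  66  91 100 101 100  63  44  59  78  77 131 173 172
  168 166]]
```

The knuckle's bore is at about (401.6,261.8). The pin's axis carried up to that height is about (400.7,260.6), well inside the capture range of the cone. I'll shift 1 mm back and go down gently onto the cones.

Emit:
step_arm --series '[{"x":-0.002,"y":0.0005,"z":0.006,"ax":0,"ay":0,"az":0,"grip":1},{"x":-0.002,"y":0.0005,"z":0.01,"ax":0,"ay":0,"az":0,"grip":1},{"x":-0.002,"y":0.0005,"z":0.014,"ax":0,"ay":0,"az":0,"grip":1},{"x":-0.002,"y":0.0005,"z":0.014,"ax":0,"ay":0,"az":0,"grip":1}]'

```text
time: 8.95
tool_pos: [0.5857, 0.2, 0.1573]
tcp_rot: [-1.981, -2.437, 0.001]
wrist_force: [0.7, -0.2, -3.8]
width: 0.132
grip_force: 70.3
```

```bash
python3 -c "
from h import *
plan([.5845,.199,.1366],np.radians(11.9));print(bot.read_state()['torque'])"
```

```text
t 8.95 tcp [0.5857 0.2    0.1573] q [0.2888 0.184  1.7682 0.     1.19   0.0831] 
shift [-0.0014 -0.0028  0.0414] turn [-0.0011  0.0001 -0.0039] F [ 0.6665 -0.2316 -3.7766] w 0.131514532785346
tool axes [[-0.2042068285432473, 0.9789276022729757, -0.0005662900245202952], [0.9789277651388372, 0.20420676899550688, -0.00016166848054655593], [-4.262148180287929e-05, -0.0005873708358118877, -0.9999998265894404]]
[-0.0246 -0.0594 -0.0465]
```

Emit:
step_arm --series '[{"x":0,"y":0,"z":0.004,"ax":0,"ay":0,"az":0,"grip":1},{"x":0,"y":0,"z":0.008,"ax":0,"ay":0,"az":0,"grip":1},{"x":0,"y":0,"z":0.008,"ax":0,"ay":0,"az":0,"grip":1}]'

```text
time: 9.25
tool_pos: [0.5856, 0.2, 0.1532]
tcp_rot: [-1.981, -2.437, 0.001]
wrist_force: [-0.3, -0.1, -4.2]
width: 0.135
grip_force: 70.3
```

Emit:
step_arm --series '[{"x":0,"y":0,"z":0.002,"ax":0,"ay":0,"az":0,"grip":1},{"x":0,"y":0,"z":0.004,"ax":0,"ay":0,"az":0,"grip":1},{"x":0,"y":0,"z":0.004,"ax":0,"ay":0,"az":0,"grip":1}]'

```text
time: 9.55
tool_pos: [0.5858, 0.2001, 0.1515]
tcp_rot: [-1.981, -2.438, 0.0]
wrist_force: [0.5, 0.6, -4.7]
width: 0.135
grip_force: 70.3
```

```bash
python3 -c "
from h import *
plan([.5845,.199,.1366],np.radians(11.9));print(bot.read_state()['torque'])"
```

```text
t 9.55 tcp [0.5858 0.2001 0.1515] q [0.2888 0.1883 1.7741 0.     1.1794 0.0831] 
shift [-0.0015 -0.003   0.0298] turn [-0.0006  0.     -0.0037] F [ 0.5203  0.6495 -4.7063] w 0.13508885347442376
tool axes [[-0.20430367104516028, 0.9789075147095515, -0.00029604499749229175], [0.9789075594570159, 0.20430365986095217, -6.786257775991762e-05], [-5.948110865543042e-06, -0.0003036652597475765, -0.9999999538760141]]
[ 0.044  -0.0028 -0.0177]
```

Emit:
step_arm --series '[{"x":0,"y":0,"z":0.003,"ax":0,"ay":0,"az":0,"grip":1},{"x":0,"y":0,"z":0.006,"ax":0,"ay":0,"az":0,"grip":1},{"x":0,"y":0,"z":0.006,"ax":0,"ay":0,"az":0,"grip":1}]'

```text
time: 9.85
tool_pos: [0.5857, 0.2, 0.1483]
tcp_rot: [-1.981, -2.437, 0.001]
wrist_force: [0.6, -0.3, -4.3]
width: 0.134
grip_force: 70.3
```

Emit:
step_arm --series '[{"x":0,"y":0,"z":0.003,"ax":0,"ay":0,"az":0,"grip":1},{"x":0,"y":0,"z":0.006,"ax":0,"ay":0,"az":0,"grip":1},{"x":0,"y":0,"z":0.006,"ax":0,"ay":0,"az":0,"grip":1}]'

```text
time: 10.15
tool_pos: [0.5857, 0.2, 0.1453]
tcp_rot: [-1.981, -2.437, 0.001]
wrist_force: [0.2, 0.1, -3.3]
width: 0.137
grip_force: 70.3
```

```bash
python3 -c "
from h import *
plan([.5845,.199,.1366],np.radians(11.9));print(bot.read_state()['torque'])"
```

```text
t 10.15 tcp [0.5857 0.2    0.1453] q [0.2888 0.1931 1.7803 0.     1.1687 0.0831] 
shift [-0.0015 -0.0027  0.0174] turn [-0.0012  0.0001 -0.0039] F [ 0.2003  0.0676 -3.2733] w 0.13662978179941657
tool axes [[-0.20421329444402564, 0.978926233786117, -0.0005993143130676409], [0.9789264168068522, 0.2042132378496329, -0.00015480525161294984], [-2.9155005570605664e-05, -0.0006182979034614827, -0.9999998084288257]]
[-0.0564  0.0691 -0.0231]
```

Emit:
step_arm --series '[{"x":0,"y":0,"z":0.003,"ax":0,"ay":0,"az":0,"grip":1},{"x":0,"y":0,"z":0.006,"ax":0,"ay":0,"az":0,"grip":1},{"x":0,"y":0,"z":0.009,"ax":0,"ay":0,"az":0,"grip":1},{"x":0,"y":0,"z":0.009,"ax":0,"ay":0,"az":0,"grip":1}]'

```text
time: 10.55
tool_pos: [0.5857, 0.2, 0.1408]
tcp_rot: [-1.981, -2.438, 0.001]
wrist_force: [0.0, 0.3, -3.8]
width: 0.137
grip_force: 70.3
```

Emit:
step_arm --series '[{"x":0,"y":0,"z":0.002,"ax":0,"ay":0,"az":0,"grip":1},{"x":0,"y":0,"z":0.004,"ax":0,"ay":0,"az":0,"grip":1},{"x":0,"y":0,"z":0.004,"ax":0,"ay":0,"az":0,"grip":1}]'

```text
time: 10.85
tool_pos: [0.5858, 0.2, 0.139]
tcp_rot: [-1.981, -2.438, 0.0]
wrist_force: [0.2, 0.4, -4.3]
width: 0.135
grip_force: 70.3
```

Emit:
step_arm --series '[{"x":0,"y":0,"z":0.002,"ax":0,"ay":0,"az":0,"grip":1},{"x":0,"y":0,"z":0.002,"ax":0,"ay":0,"az":0,"grip":1}]'

```text
time: 11.05
tool_pos: [0.5859, 0.2001, 0.138]
tcp_rot: [-1.982, -2.438, 0.0]
wrist_force: [0.2, 0.6, -4.6]
width: 0.137
grip_force: 70.3
```

Emit:
step_arm --series '[{"x":0,"y":0,"z":0.002,"ax":0,"ay":0,"az":0,"grip":1},{"x":0,"y":0,"z":0.002,"ax":0,"ay":0,"az":0,"grip":1}]'

```text
time: 11.25
tool_pos: [0.5858, 0.2, 0.137]
tcp_rot: [-1.982, -2.438, 0.0]
wrist_force: [0.1, 1.0, -4.1]
width: 0.134
grip_force: 70.3
```

Emit:
step_arm --series '[{"x":0,"y":0,"z":0.002,"ax":0,"ay":0,"az":0,"grip":1},{"x":0,"y":0,"z":0.002,"ax":0,"ay":0,"az":0,"grip":1}]'

```text
time: 11.45
tool_pos: [0.5861, 0.2001, 0.1364]
tcp_rot: [1.982, 2.438, 0.0]
wrist_force: [0.2, -0.3, -3.8]
width: 0.135
grip_force: 70.4
```

Emit:
step_arm --series '[{"x":0,"y":0,"z":0.002,"ax":0,"ay":0,"az":0,"grip":1},{"x":0,"y":0,"z":0.002,"ax":0,"ay":0,"az":0,"grip":1}]'

```text
time: 11.65
tool_pos: [0.5864, 0.1999, 0.1359]
tcp_rot: [1.981, 2.437, 0.001]
wrist_force: [-0.4, -2.1, -1.5]
width: 0.134
grip_force: 70.8
```

```bash
python3 - <<'E'
from h import *
S=cam("scene");s=bot.read_state();print(s["tool_pos"],s["wrist_force"],s["torque"])
im=S["img"].max(2).astype(int);print(im[261:290,390:410])
E
```

```text
[0.5864 0.1999 0.1359] [-0.738  -2.1142  0.6699] [-0.1338  0.134   0.1053]
[[129 167 111  85 103 159 159 150 153 154 150 153 153 147 149 153 157 157
  160 160]
 [ 76  86  89  85  92 157 160 155 152 154 154 156 154 150 153 153 155 154
  155 154]
 [ 85  97  89  83  90 154 161 160 157 151 149 152 149 147 148 156 156 150
  150 157]
 [ 90  94  94  84  96 153 154 158 150 151 151 155 151 145 152 152 155 153
  153 157]
 [ 88  99  92  82 108 155 156 154 156 155 151 155 156 153 152 152 157 157
  150 152]
 [ 97  92  89  79 106 147 157 154 151 153 152 158 158 156 155 150 147 154
  159 155]
 [ 95  90  87  84  75 103 147 118 107 108 122 143 145 155 158 154 148 153
  156 150]
 [ 96  93  87  90  80  78  79  82  74  77  80  74  86 122 153 153 154 154
  145 139]
 [107  71  75  85  69  85  81  69  41 131 139  77  75  74 121 155 156 156
  121 162]
 [111  43  45  63  88  91  51  34  72 222 224  78  46  83  76 141 161 164
   89 141]
 [107  52  36  23  80  91  39  54 120 169 176  80  11  71  82  92 162 172
   93  65]
 [ 78  45  36  25  72  90  65  90 122 156 166 100  33  69  86  96 164 165
   83  74]
 [ 84
[... 740 characters left out ...]
 168 165
  174 166]
 [ 90  84  68  30  38  40  46  86  66  60  76 129 177 173 167 168 169 171
  160 122]
 [ 76  75 100  80  39  39  34  35  58  91 147 177 169 168 166 173 172 169
  117  82]
 [ 77  73  88 147  89  46  36  29  54 135 179 176 172 169 171 175 166 118
   82  83]
 [ 76  68  99 162 147 112  79  51 128 179 177 172 173 171 174 166 117  84
   82  76]
 [ 72  69 122 156 159 164 143 126 171 170 172 169 174 178 170 117  83  88
   71  61]
 [ 75  65 140 167 160 154 166 176 170 170 170 171 177 167 118  86  88  74
   63  72]
 [ 79  63 135 158 162 166 171 167 168 167 168 170 166 111  87  87  99  61
   66 168]
 [ 73  64 144 161 168 169 172 171 168 169 172 160 121  79  71  74 100  73
  167 215]]
```

The knuckle is down on its bracket, with the pin tip visible through the bore at about (399.5,271), and the bracket now carries the weight. I'll ease down another 0.5 mm, release and look.

Emit:
step_arm --series '[{"x":0,"y":0,"z":0.001,"ax":0,"ay":0,"az":0,"grip":1},{"x":0,"y":0,"z":0.001,"ax":0,"ay":0,"az":0,"grip":1}]' --force 20

```text
time: 11.9
tool_pos: [0.5866, 0.1999, 0.1357]
tcp_rot: [1.981, 2.437, 0.001]
wrist_force: [-0.9, -3.2, 3.0]
width: 0.135
grip_force: 71.3
```

Emit:
step_arm --series '[{"x":0,"y":0,"z":0,"ax":0,"ay":0,"az":0,"grip":0.6},{"x":0,"y":0,"z":0,"ax":0,"ay":0,"az":0,"grip":0.5},{"x":0,"y":0,"z":0,"ax":0,"ay":0,"az":0,"grip":0.3},{"x":0,"y":0,"z":0,"ax":0,"ay":0,"az":0,"grip":0.3},{"x":0,"y":0,"z":0,"ax":0,"ay":0,"az":0,"grip":0.3}]'

```text
time: 12.4
tool_pos: [0.5859, 0.2002, 0.1345]
tcp_rot: [-1.981, -2.438, 0.0]
wrist_force: [0.2, 0.3, 0.3]
width: 0.346
grip_force: 0.0
```

```bash
python3 - <<'E'
from h import *
s=bot.read_state();print(s["tool_pos"],s["wrist_force"],s["torque"],s["width"])
E
```

```text
[0.5859 0.2002 0.1345] [0.2003 0.3403 0.2555] [-0.0053  0.0078  0.0426] 0.34554821024003063
```

Emit:
step_arm --series '[{"x":0,"y":0,"z":-0.04,"ax":0,"ay":0,"az":0,"grip":0.3},{"x":0,"y":0,"z":-0.12,"ax":0,"ay":0,"az":0,"grip":0.3},{"x":0,"y":0,"z":-0.2,"ax":0,"ay":0,"az":0,"grip":0.3},{"x":0,"y":0,"z":-0.28,"ax":0,"ay":0,"az":0,"grip":0.3},{"x":-0.1,"y":-0.06,"z":-0.28,"ax":0,"ay":0,"az":0,"grip":0.3},{"x":-0.2,"y":-0.12,"z":-0.28,"ax":0,"ay":0,"az":0,"grip":0.3},{"x":-0.3,"y":-0.18,"z":-0.28,"ax":0,"ay":0,"az":0,"grip":0.3},{"x":-0.4,"y":-0.2,"z":-0.28,"ax":0,"ay":0,"az":0,"grip":0.3},{"x":-0.5,"y":-0.2,"z":-0.28,"ax":0,"ay":0,"az":0,"grip":0.3},{"x":-0.6,"y":-0.2,"z":-0.28,"ax":0,"ay":0,"az":0,"grip":0.3},{"x":-0.6,"y":-0.2,"z":-0.28,"ax":0,"ay":0,"az":0,"grip":0.3},{"x":-0.6,"y":-0.2,"z":-0.28,"ax":0,"ay":0,"az":0,"grip":0.3}]'

```text
time: 13.6
tool_pos: [0.5494, -0.1174, 0.2745]
tcp_rot: [1.987, 2.433, -0.001]
wrist_force: [-0.3, 1.0, 0.3]
width: 0.353
grip_force: 0.0
```

```bash
python3 - <<'E'
from h import *
T=cam("top");S=cam("scene")
t0=cv2.cvtColor(cv2.imread("pics/top0.png"),4).astype(int);D=np.abs(T["img"].astype(int)-t0).max(2)
# gate top rail: light grey-green pixels that changed, near the front line z=.185
a=np.radians(11.9);Y=np.array([-np.sin(a),np.cos(a)]);o=np.array([.5845,.199]);X=np.array([np.cos(a),np.sin(a)])
g=T["img"].max(2)
L=[]
for y in np.arange(-.08,.081,.02):
    pts=[]
    for x in np.arange(-.04,.0401,.001):
        u,v=proj(T,[*(o+y*Y+x*X),.185])
        pts.append(cv2.getRectSubPix(g.astype(np.float32),(1,1),(float(u),float(v)))[0,0])
    pts=np.array(pts);i=np.nonzero(pts>115)[0];print(round(y,2),pts[::4].astype(int));
# knuckle in scene
print(S["img"].max(2)[266:286,392:408])
# bystanders: change in top view there
for n,(u0,u1,v0,v1) in dict(torch=(312,330,170,222),cutter=(303,319,238,294),tape=(362,404,180,218),parcel=(208,266,140,180)).items():
    d=D[v0:v1,u0:u1];print(n,(d>40).sum(),d.size)
print(bot.read_state()["tool_pos"])
E
```

```text
-0.08 [111 113  62 108 168 148 139 117  75 176 169 162 139 149  71  79  59  60
  59 155 179]
-0.06 [127 107  72 112 164 147 192  93  73 174 173 163 108 132  76  79  71  59
  63 143 183]
-0.04 [128  93  72 106 128 202 157 168  70 195 174 163 133 136  99  78  84  84
  81 125 228]
-0.02 [115  90  62  99 188 173 150 164  77 183 177 169 135 139 130  78  84  85
  83  98 227]
0.0 [ 87  87  69 103 186 133 176  72  71 174 176 170 109 138 137  89  80  68
  62  52 127]
0.02 [ 81  90  69 114 166 170 165  53  70 193 177 166 126 131 138 142 101  75
  60  61  83]
0.04 [ 87  92  71  90  83 125  95  83  77 188 177 174 138 134 135 135 135 133
 137 137  99]
0.06 [ 89  88  50  46  52  53  51  46  77 176 175 172  56  81  81  97  80  80
  78  80  83]
0.08 [ 75  51  48  50  46  42  44  41  67 185 181 169  72  77  77  76  72  84
  93  79  79]
[[ 76  91 120 139 141 139 120 135 145 147 153 151 148 144 143 145]
 [ 85  79  73  87  75  75  72  68  80 112 137 153 147 147 143 144]
 [ 74  74  82  79  71  71  60  61  71  70  81 136 154 143 144 142]
 [ 44  68  79  65  38  42  33 127 128  63  70  81 145 145 146 149]
 
[... 452 characters left out ...]
77 118 147 120]
 [ 43  33  30  43  45  45  49  47  49  46  49  38  72  74 130 163]
 [ 48  36  35  39  42  48  49  49  50  46  42  40  79 119 166 165]
 [ 39  42  46  42  45  49  45  44  52  42  30  82 121 167 165 162]
 [ 30  31  48  51  47  42  48  43  40  39  83 144 170 162 161 160]
 [ 44  29  44  61  64  62  71  71  58  73 148 165 163 163 160 162]
 [ 98  45  31  36  56  87  96  93  97 137 164 161 160 162 160 165]
 [138  82  34  31  28  40  53  82 134 165 163 158 160 160 167 155]
 [139 138  82  44  31  26  53 131 169 166 161 160 161 168 159 111]
 [156 160 140 104  74  51 122 170 168 163 161 162 166 159 114  81]]
torch 0 936
cutter 45 896
tape 1259 1596
parcel 0 2320
[ 0.5492 -0.1142  0.2745]
```

```bash
python3 -c "
from workcell import bot
print(bot.finish_job())"
```

```text
the job is handed in; nothing more can be done
None
```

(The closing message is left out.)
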